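Pin the lever of the hand punch and lock the pin with its R-clip

TASK

The lever of the hand punch has just been refitted and its pivot pin is only part-way in: push the pin fully home by its head, so that the cross-hole in its other end comes out clear of the fork. Then take the R-clip out of the wooden block by its black eye, feel for the cross-hole with the tip of its straight leg (the pin may sit turned either way, so swing the hole upright with the tip), and press the leg down through it, never forcing it, as a hard shove bends the clip, until the bow of the sprung arm snaps over the pin. Let the clip go seated there, and leave the jars, bottle and spanner around undisturbed.

Things in the scene. Friction and masses are not known exactly. Their poses are not given: they have to be found in the camera images.
- punch: hand lever punch, grey machine fixed to the table. Origin on the table under the middle of its fork; -x runs along the lever to the black grip (ends 210 mm off, up to 110 mm high), z up. Pivot axis along y, 75 mm above the table. The fork's two cheeks with their washers reach from y = -23 to +23 mm, x = -12 to +12 mm; they and the lever are 87 mm high at the pivot. Base plate 84 mm wide, 14 mm thick
- pin (a joint): travel of the steel pivot pin along the punch's -y axis, m: starts at 0 to 0.010, is 0.030 when home (a firm stop). It slides stiffly, at about 8 N. Its head, a disc 27 mm across and 7 mm thick on the pivot axis at the punch's +y side, has its outer face at punch y = 58 mm minus this travel, so at y = 28 mm when home
- hole_home (a point): fixed point of the punch where the middle of the pin's cross-hole lies once the pin is home: on the pivot axis, 9 mm outside the washer; axes as punch. The pin is 16 mm thick, ends 12 mm beyond; the hole is 5.6 mm wide, right through. The pin sits turned about its axis: the hole's mouth leans up to 0.75 rad from vertical, to the lever's side or away from it (not measured); 4 N sideways at the mouth swings it
- clip_eye (a point): where to grip the loose R-clip (40 g): centre of its black vinyl-dipped eye, a ring 27 mm across in the clip's plane and 8 mm thick (along y). The clip stands upright in the block: z up along the straight leg, x in the clip's plane to the side of the sprung arm, y normal to the plane. The leg's axis is 2 mm to -x of this point; the ring reaches 13.5 mm above and below it
- clip_tip (a point): lower end of the clip's straight leg (4 mm wire cut square, edge barely chamfered), 68 mm below the eye's centre along the clip's z axis; at the start 16 mm deep in a 5.4 mm hole of the block
- clip: the R-clip; origin on the leg's axis, 30 mm below the eye and 38 mm above the tip: it lies at hole_home when seated. Axes as clip_eye. The arm bows round this point (inner radius 8 mm) and flares out, ending 19 mm below it. The arm meets the pin with this point about 17 mm above the pin's axis, needs some 7 N to pass (firmest at 12 to 16 mm), and snaps in over the last 5 mm; beyond its seat the clip stands hard on the pin
- clip_arm (a joint): angle by which the clip's sprung arm is spread away from the leg, rad: 0 at rest, about 0.08 as it passes the widest part of the pin, nearly 0 again when the bow has sprung over
- clip_block: wooden block 124 (x) x 46 (y) x 35 mm, fixed, origin under its centre: the clip's leg stands in its middle hole; two small headed steel pins, up to 71 mm above the table, stand at x = +46 and -46 mm
- wet_grinder: fixed wet grinder, a tall drum about 330 mm across and 360 mm high at the right of the work, origin under its centre: keep the arm clear of it on the way
- bag_sealer: fixed blue bag sealer, 108 (x) x 510 (y) mm, 143 mm high, between the robot and the clip block; origin under its middle
- tall_jar: bystander: jar 68 mm wide, 117 mm tall; origin under its centre
- small_jar: bystander: jar 50 mm wide, 77 mm tall; origin under its centre
- dropper: bystander: small bottle with a black dropper, 33 mm wide, 102 mm tall; origin under its centre
- spice_jar: bystander: spice jar with black cap, 41 mm wide, 105 mm tall; origin under its centre
- spanner: bystander: flat moulded spanner 143 mm long (y), 43 x 9 mm, lying beside the punch; origin under its centre

How it is judged (in metres and radians):
On the way, in this order (a step that is already met when the one before it is completed fails the run):
1. the pivot pin is home (within 1.5 mm of its stop) (value of joint pin above 0.0285 m), for 0.2 s.
2. the clip's leg is down in the cross-hole of the pin (horizontal distance between clip_tip and hole_home below 0.007 m and z of clip_tip in the frame of hole_home between -0.03 and 0.001 m), for 0.02 s.
At the end, for the whole second after the job is handed in: the pivot pin is home (within 1.5 mm of its stop), the clip's leg is through the cross-hole (clip upright within 0.6 rad) with the clip's origin within 4 mm of the hole's home point, the sprung arm has snapped over the pin and closed again (spread under 0.06 rad), and the clip has been let go (value of joint pin above 0.0285 m and distance between clip and hole_home below 0.004 m and angle between the z axis of clip and the z axis of hole_home, either way round below 0.6 rad and value of joint clip_arm below 0.06 rad); the robot touches nothing.
It fails at once if the clip is forced: pressed on the pin, the fork or the block with more than 30 N (contact force between clip and punch above 30 N or contact force between clip and clip_block above 30 N).
It fails at once if a bystander (jar, bottle, spice jar or spanner) is moved by more than 25 mm (distance of any of tall_jar, small_jar, dropper, spice_jar, spanner from where it was at the start of the episode above 0.025 m).
It also fails if it takes over 72 s, if anything falls off the work surface, if the arm or the gripper's body presses on something with over 40 N, if the wrist force passes 120 N, or if a joint passes its speed limit or range.

ROBOT

A 7-joint arm with a two-finger parallel gripper is mounted at the origin on the work surface; the furniture and walls round the work are solid. World frame = base frame: x ahead of the robot, y to its left, z up, the work surface at z = 0. Lengths are in mm, angles in rad, forces in N, time in s.
With the tool pointing down it reaches from about 425 to 950 mm from the base axis. Payload 4.7 kg.
Tool frame: the origin (TCP) lies midway between the tips of the shut fingers; the grasp point (between the pads) lies 19 mm behind it (env.hold_point_z is the distance from the TCP to the grasp point, in mm); z points along the fingers, y is the line along which they close (so a half turn about z gives the same grasp; the last joint's range is limited). The gripper opens to 85 mm and grips with 20 to 120 N. Pads are 22 mm wide; open, the fingers measure 114 mm over their backs; the gripper's body (76 mm by 85 mm) begins 54 mm behind the grasp point. The pads swing forward as they close: fully open they stand 13 mm farther back than shut.
Start: joints at [-1.192, 0.469, -0.049, 1.532, 0.024, 1.141, -0.082], TCP at [267.661, 619.682, 231.335] pointing down, gripper open.
Joint ranges: [-2.59, 2.59], [-0.33, 1.99], [-1.39, 1.29], [0.1, 2.45], [-1.04, 4.18], [0.21, 1.99], [-2.66, 2.66]. Speed limits (rad/s): [2.57, 2.57, 3.14, 3.14, 3.14, 3.14, 3.14].

INTERFACE

Orientations are given as a unit quaternion [x, y, z, w].
In Python, from rig import env gives the robot as it stands.
- The arm moves only by the tool carry_out, never from a script. Its argument "series" is a list of rows, each an object with "dr": the turn, a rotation vector about the tool's x, y, z in rad, a list of three; "dp": the shift along the tool's x, y, z in m, a list of three; "grip": the opening in per cent of the stroke, from 0 (shut) to 100 (fully open). In form: [{"dr": [rx, ry, rz], "dp": [tx, ty, tz], "grip": grip}, ...]. A call has 1 to 5 rows; each row is the pose to reach, as a shift and turn from the pose commanded when the call began, along the tool's axes at that moment; what a row does not reach only later rows make up. A row lasts 1/12 s, in which the tool goes at most 41.7 mm and 7.16 degrees, less where a joint would pass 70% of its speed; a pose out of reach is approached as far as the arm can. A call with a gripper value outside its range is refused whole. The fingers move at their own pace and stop on an object; "newtons" is the grip in N (left out, the last holds). Time passes only in rows, so rows that repeat a pose let the fingers close. It gives the time, the measured TCP pose, the force, the opening and the grip force at its end, in the units of the state.
- env.get_state(): the state, without advancing time (a new reading comes with each control period).
- env.read_camera(name): name is "side" or "top"; returns the picture (384x512x3 uint8, red, green, blue); there is no depth.
- env.camera_model(name): a dict with "K" (3x3 intrinsics, pixels), "dist_coeffs" ([k1, k2, p1, p2, k3] as OpenCV has them; the pictures are not rectified), "rvec" (rotation vector, rad) and "tvec" (3), from world to camera coordinates, as OpenCV has them. Camera axes: x right, y down, z forward; pixel columns grow to the right and rows downward; lengths in mm; the calibration is good to about 2 mm. A picture is of the moment at which its call begins. camera_model takes no time and is no camera call.
- env.hand_in(): hands the job in; it is judged then, once.
The state is a dict: "clock": time; "joints": joint angles; "qvel": joint speeds; "joint_efforts": joint torques, N m; "position": TCP position; "tool_rot": TCP orientation; "ft_force": force on the tool from outside, world axes, zero at the start; "ft_torque": the same for the moment, N m; "grip_width": finger opening in mm; "grasp_force": force on a finger pad.
Only numpy, scipy, OpenCV 4.12 (cv2) and the standard library are available. Lean on these libraries where they do the work, as an engineer would, in place of code of your own. Each camera call takes 0.05 s, during which the arm holds its last target. There are 200 camera calls.

## Working session

There is one attempt and no reset: what is moved stays moved. The work goes in short steps, Python scripts to look and compute and a tool call to move; the robot and the scene stay as the last step left them, time stands still between calls to the robot, and variables do not carry over. Pictures are saved under pics/ and viewed, at most 10 in all, crops included, and the job is handed in when it is done.

Besides the shell and the picture viewer there is one more tool, called after "Emit:" as name(argument=value, ...) on one line, values as JSON. carry_out: Moves the arm, as the interface text tells. Its arguments: {"type":"object","properties":{"series":{"type":"array"},"newtons":{"type":"number"}},"required":["series"]}

```bash
mkdir -p pics; ls; python3 - <<'E'
from rig import env
import cv2
s=env.get_state(); print(s['clock'],s['position'],s['tool_rot'],s['grip_width'],env.hold_point_z)
for n in("side","top"):
    im=env.read_camera(n); cv2.imwrite(f"pics/{n}0.png",im[:,:,::-1])
    m=env.camera_model(n); R=cv2.Rodrigues(m['rvec'] if hasattr(m['rvec'],'shape') else __import__('numpy').array(m['rvec']))[0]
    import numpy as np
    print(n,np.array(m['K']).round(1).tolist(),(-R.T@np.array(m['tvec']).ravel()).round(0),R.round(2).tolist())
E
```

```text
pics
0.0 [267.4158886  619.1230458  230.23877167] [ 2.02442623e-01  9.79293622e-01 -9.78331685e-04 -1.72142120e-04] 85.58037591862356 18.700000000000003
side [[390.1, 0.0, 258.8], [0.0, 390.1, 192.7], [0.0, 0.0, 1.0]] [ 299. 1232.  838.] [[-0.99, -0.15, 0.0], [-0.08, 0.51, -0.86], [0.12, -0.85, -0.51]]
top [[464.0, 0.0, 265.3], [0.0, 464.0, 196.4], [0.0, 0.0, 1.0]] [ 319.  -36. 1582.] [[-0.01, -1.0, 0.0], [-1.0, 0.01, -0.09], [0.09, -0.01, -1.0]]
```

View pics/side0.png

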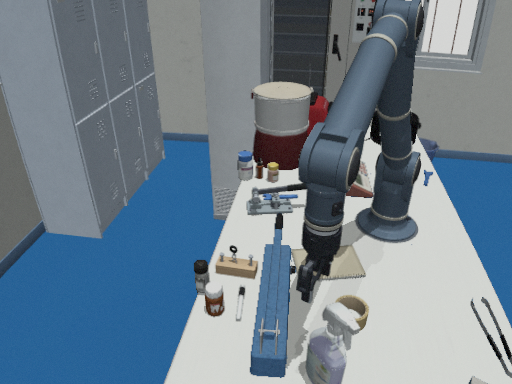

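View pics/top0.png

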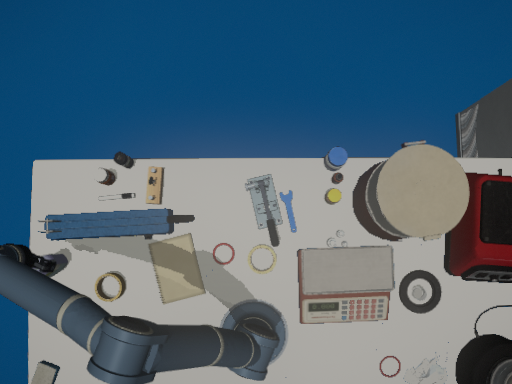

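The top view shows the punch around (265,205) with the lever towards (273,240). The block is at (154,185), with the clip in its middle. In the side view the punch is at (275,203), the block at (237,267) and the clip eye at (234,250).

```bash
python3 - <<'E'
import cv2,numpy as np
s=cv2.imread("pics/side0.png");t=cv2.imread("pics/top0.png")
def c(im,x,y,w,h,k=8): return cv2.resize(im[y:y+h,x:x+w],None,fx=k,fy=k,interpolation=cv2.INTER_CUBIC)
# each panel 400x300
a=c(t,240,170,50,37.5.__int__()*1+0);b=c(t,135,162,50,37+0)
cc=c(s,240,178,64,48,6.25); d=c(s,205,235,64,48,6.25)
f=lambda i: cv2.resize(i,(400,300))
a=f(c(t,235,167,64,48,6.25));b=f(c(t,125,162,64,48,6.25))
cv2.imwrite("pics/z0.png",np.vstack([np.hstack([a,b]),np.hstack([f(cc),f(d)])]))
E
```

```text
(no output)
```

View pics/z0.png

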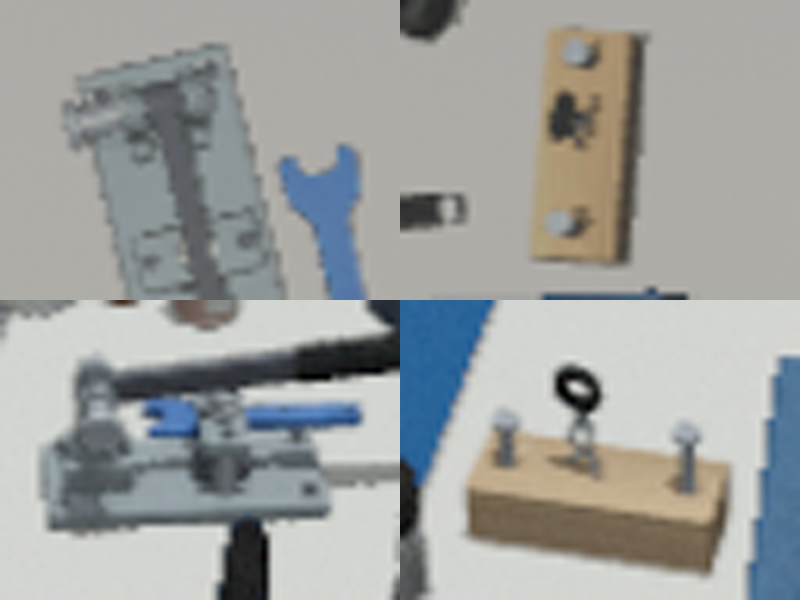

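The zoom shows the punch's pin head on the left (top px ≈ 245.6,186.7) and the base's far corners at top px (247.5,180.1) and (271,174.2). The block pin heads are at top px (153.5,170.3) and (150.9,197.5), and the eye is near (151.1,180.9).

```bash
cat > h.py <<'E'
import cv2,numpy as np
from rig import env
M={n:{k:np.array(v,float) for k,v in env.camera_model(n).items() if k in('K','dist_coeffs','rvec','tvec')} for n in('side','top')}
def ray(n,p):
    m=M[n];R=cv2.Rodrigues(m['rvec'])[0]
    u=cv2.undistortPoints(np.array([[p]],float),m['K'],m['dist_coeffs'])[0,0]
    return -R.T@m['tvec'].ravel(), R.T@np.array([*u,1])
def atz(n,p,z):
    c,d=ray(n,p); return (c+d*(z-c[2])/d[2]).round(1)
def tri(ps,pt):
    A=[];b=[]
    for n,p in(('side',ps),('top',pt)):
        c,d=ray(n,p);d/=np.linalg.norm(d);Q=np.eye(3)-np.outer(d,d);A.append(Q);b.append(Q@c)
    return np.linalg.lstsq(np.vstack(A),np.hstack(b),rcond=None)[0].round(1)
def proj(n,P):
    m=M[n];return cv2.projectPoints(np.array(P,float).reshape(-1,1,3),m['rvec'],m['tvec'],m['K'],m['dist_coeffs'])[0][:,0].round(1)
E
python3 - <<'E'
from h import *
T=lambda x,y,ox,oy:(ox+x/6.25,oy+y/6.25)
tp=lambda x,y:T(x,y,235,167); tb=lambda x,y:T(x-400,y,125,162)
sp=lambda x,y:T(x,y-300,240,178); sb=lambda x,y:T(x-400,y-300,205,235)
print('head top',atz('top',tp(66,123),75),'side',atz('side',sp(103,438),75), tri(sp(103,438),tp(66,123)))
print('base cor',atz('top',tp(78,82),14),atz('top',tp(225,45),14))
print('base side',[atz('side',sp(*q),14) for q in((50,515),(330,500),(40,455))])
for a,b in(((578,52),(505,420)),((562,222),(685,432))): print('bpin',atz('top',tb(*a),71),atz('side',sb(*b),71),tri(sb(*b),tb(*a)))
print('eye',atz('top',tb(566,120),90),atz('side',sb(578,390),87),tri(sb(578,390),tb(566,120)))
print('block top cor',[atz('top',tb(*q),35) for q in((550,30),(632,35),(532,255),(617,262))])
print('block side',[atz('side',sb(*q),35) for q in((497,430),(732,465),(470,475),(712,520))])
print('leg?',atz('side',sb(574,462),35),atz('side',sb(597,475),35))
E
```

```text
head top [488.8  20.2  75. ] side [484.4  28.3  75. ] [487.5  20.3  70. ]
base cor [518.1  15.9  14. ] [537.9 -64.4  14. ]
base side [array([517.7,  23.6,  14. ]), array([351.1, -17.6,  14. ]), array([535.4, -42.2,  14. ])]
bpin [545.9 324.6  71. ] [542.8 343.2  71. ] [547.5 327.7  57.7]
bpin [455.7 331.7  71. ] [455.  338.9  71. ] [456.1 332.9  65.8]
eye [507.3 325.8  90. ] [507.9 334.5  87. ] [508.9 327.9  81.4]
block top cor [array([563.5, 348.7,  35. ]), array([560.3, 303.8,  35. ]), array([441.3, 356.5,  35. ]), array([437.2, 310.3,  35. ])]
block side [array([556.5, 309.7,  35. ]), array([435.2, 318.4,  35. ]), array([562. , 345.1,  35. ]), array([438.8, 359.5,  35. ])]
leg? [513.1 327.8  35. ] [499.9 335.7  35. ]
```

Emit:
carry_out(series=[{"dr": [0, 0, 0], "dp": [-0.0278, -0.0287, 0], "grip": 0}, {"dr": [0, 0, 0], "dp": [-0.0556, -0.0574, 0], "grip": 0}, {"dr": [0, 0, 0], "dp": [-0.0834, -0.0861, 0], "grip": 0}, {"dr": [0, 0, 0], "dp": [-0.1112, -0.1148, 0], "grip": 0}, {"dr": [0, 0, 0], "dp": [-0.139, -0.1435, 0], "grip": 0}], newtons=60)

```text
clock: 0.52
position: [338.5, 430.7, 230.8]
tool_rot: [0.202, 0.979, -0.0, -0.0]
ft_force: [1.4, 0.0, -0.6]
grip_width: 25.3
grasp_force: 0.0
```

Emit:
carry_out(series=[{"dr": [0, 0, 0], "dp": [-0.0278, -0.0287, 0], "grip": 0}, {"dr": [0, 0, 0], "dp": [-0.0556, -0.0574, 0], "grip": 0}, {"dr": [0, 0, 0], "dp": [-0.0834, -0.0861, 0], "grip": 0}, {"dr": [0, 0, 0], "dp": [-0.1112, -0.1148, 0], "grip": 0}, {"dr": [0, 0, 0], "dp": [-0.139, -0.1435, 0], "grip": 0}])

```text
clock: 0.93
position: [409.1, 243.8, 231.1]
tool_rot: [0.202, 0.979, -0.0, -0.0]
ft_force: [0.9, 0.3, 0.2]
grip_width: 0.2
grasp_force: 0.0
```

Emit:
carry_out(series=[{"dr": [0, 0, -0.12], "dp": [-0.0278, -0.0287, 0], "grip": 0}, {"dr": [0, 0, -0.24], "dp": [-0.0556, -0.0574, 0], "grip": 0}, {"dr": [0, 0, -0.36], "dp": [-0.0834, -0.0861, 0], "grip": 0}, {"dr": [0, 0, -0.48], "dp": [-0.1112, -0.1148, 0], "grip": 0}, {"dr": [0, 0, -0.6], "dp": [-0.139, -0.1435, 0], "grip": 0}])

```text
clock: 1.35
position: [471.7, 79.8, 231.2]
tool_rot: [-0.063, 0.998, 0.0, -0.0]
ft_force: [0.9, 0.3, 0.1]
grip_width: -0.3
grasp_force: 0.0
```

Emit:
carry_out(series=[{"dr": [0, 0, -0.04], "dp": [0, 0, 0.04], "grip": 0}, {"dr": [0, 0, -0.04], "dp": [0, 0, 0.08], "grip": 0}, {"dr": [0, 0, -0.04], "dp": [0, 0, 0.12], "grip": 0}, {"dr": [0, 0, -0.04], "dp": [0, 0, 0.155], "grip": 0}, {"dr": [0, 0, -0.04], "dp": [0, 0, 0.165], "grip": 0}])

```text
clock: 1.77
position: [467.8, 80.6, 61.8]
tool_rot: [-0.08, 0.997, -0.001, -0.005]
ft_force: [-0.5, -0.0, 0.1]
grip_width: -0.1
grasp_force: 0.0
```

Emit:
carry_out(series=[{"dr": [0, 0, 0], "dp": [0, 0, 0], "grip": 0}, {"dr": [0, 0, 0], "dp": [0, 0, 0], "grip": 0}])

```text
clock: 1.93
position: [472.3, 81.7, 66.9]
tool_rot: [-0.08, 0.997, 0.0, 0.0]
ft_force: [-0.2, 0.2, 0.4]
grip_width: 0.2
grasp_force: 0.0
```

```bash
python3 - <<'E'
from h import *
s=env.get_state();print(s['position'],s['tool_rot'])
from scipy.spatial.transform import Rotation as R
print(R.from_quat(s['tool_rot']).as_matrix().round(3).tolist())
I={}
for n in('side','top'):
    im=env.read_camera(n)[:,:,::-1];cv2.imwrite(f"pics/{n}1.png",im);I[n]=im
f=lambda im,x,y,w,h:cv2.resize(im[y:y+h,x:x+w],(400,400*h//w),interpolation=cv2.INTER_CUBIC)
cv2.imwrite("pics/z1.png",np.hstack([f(I['top'],230,165,56,56),f(I['side'],236,170,56,56)]))
E
```

```text
[472.28270673  81.66832617  66.89194926] [-7.99395966e-02  9.96799686e-01  4.11465535e-05  2.13955533e-04]
[[-0.987, -0.159, 0.0], [-0.159, 0.987, 0.0], [-0.0, 0.0, -1.0]]
```

View pics/z1.png

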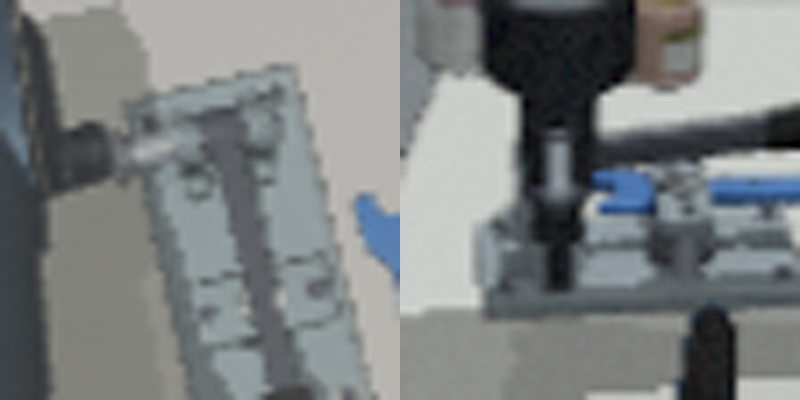

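Top view: the shut fingers (crop ≈ 90,155) stand just off the pin head (crop ≈ 130,158) and are lined up with the pivot axis. The side view agrees, so I can push.

Emit:
carry_out(series=[{"dr": [0, 0, -0.025], "dp": [-0.002, -0.015, 0], "grip": 0}, {"dr": [0, 0, -0.05], "dp": [-0.0035, -0.03, 0], "grip": 0}, {"dr": [0, 0, -0.074], "dp": [-0.0051, -0.04, 0], "grip": 0}, {"dr": [0, 0, -0.074], "dp": [-0.0051, -0.044, 0], "grip": 0}])

```text
clock: 2.37
position: [485.9, 37.7, 68.5]
tool_rot: [-0.116, 0.993, -0.0, 0.003]
ft_force: [0.4, -0.9, -0.2]
grip_width: -0.2
grasp_force: 0.0
```

Emit:
carry_out(series=[{"dr": [0, 0, 0], "dp": [0, -0.004, 0], "grip": 0}, {"dr": [0, 0, 0], "dp": [0, -0.008, 0], "grip": 0}, {"dr": [0, 0, 0], "dp": [0, -0.012, 0], "grip": 0}, {"dr": [0, 0, 0], "dp": [0, -0.016, 0], "grip": 0}])

```text
clock: 2.7
position: [487.7, 27.6, 67.6]
tool_rot: [-0.118, 0.993, 0.002, 0.001]
ft_force: [-2.3, 8.8, 4.6]
grip_width: -0.1
grasp_force: 4.4
```

Emit:
carry_out(series=[{"dr": [0, 0, 0], "dp": [0, -0.002, 0], "grip": 0}, {"dr": [0, 0, 0], "dp": [0, -0.004, 0], "grip": 0}, {"dr": [0, 0, 0], "dp": [0, -0.006, 0], "grip": 0}])

```text
clock: 2.95
position: [489.0, 21.8, 67.6]
tool_rot: [-0.118, 0.993, 0.002, 0.001]
ft_force: [-1.8, 7.7, 3.7]
grip_width: -0.3
grasp_force: 4.2
```

Emit:
carry_out(series=[{"dr": [0, 0, 0], "dp": [0, -0.002, 0], "grip": 0}, {"dr": [0, 0, 0], "dp": [0, -0.004, 0], "grip": 0}, {"dr": [0, 0, 0], "dp": [0, -0.006, 0], "grip": 0}, {"dr": [0, 0, 0], "dp": [0, -0.008, 0], "grip": 0}])

```text
clock: 3.28
position: [490.8, 14.1, 67.5]
tool_rot: [-0.118, 0.993, 0.002, 0.001]
ft_force: [-2.1, 8.1, 4.2]
grip_width: -0.0
grasp_force: 4.2
```

Emit:
carry_out(series=[{"dr": [0, 0, 0], "dp": [0, -0.002, 0], "grip": 0}, {"dr": [0, 0, 0], "dp": [0, -0.004, 0], "grip": 0}])

```text
clock: 3.45
position: [491.2, 12.2, 67.5]
tool_rot: [-0.119, 0.993, 0.004, 0.0]
ft_force: [-4.2, 17.6, 6.5]
grip_width: 0.2
grasp_force: 8.8
```

Emit:
carry_out(series=[{"dr": [0, 0, 0], "dp": [0, -0.0015, 0], "grip": 0}, {"dr": [0, 0, 0], "dp": [0, -0.003, 0], "grip": 0}])

```text
clock: 3.62
position: [491.2, 12.1, 67.5]
tool_rot: [-0.12, 0.993, 0.005, -0.001]
ft_force: [-6.0, 22.7, 7.8]
grip_width: -0.1
grasp_force: 11.5
```

Emit:
carry_out(series=[{"dr": [0, 0, 0], "dp": [0, 0.01, 0], "grip": 0}, {"dr": [0, 0, 0], "dp": [0, 0.03, 0], "grip": 0}, {"dr": [0, 0, 0], "dp": [0, 0.04, -0.03], "grip": 0}, {"dr": [0, 0, 0], "dp": [0, 0.06, -0.06], "grip": 30}, {"dr": [0, 0, 0], "dp": [-0.01, 0.08, -0.09], "grip": 50}])

```text
clock: 4.03
position: [481.4, 83.2, 157.6]
tool_rot: [-0.116, 0.993, -0.0, -0.001]
ft_force: [0.0, 0.5, -0.4]
grip_width: 23.2
grasp_force: 0.0
```

Emit:
carry_out(series=[{"dr": [0, 0, 0.06], "dp": [-0.01, 0.03, -0.025], "grip": 50}, {"dr": [0, 0, 0.12], "dp": [-0.02, 0.06, -0.03], "grip": 50}, {"dr": [0, 0, 0.18], "dp": [-0.03, 0.09, -0.03], "grip": 50}, {"dr": [0, 0, 0.24], "dp": [-0.04, 0.12, -0.03], "grip": 50}, {"dr": [0, 0, 0.32], "dp": [-0.05, 0.15, -0.03], "grip": 50}])

```text
clock: 4.45
position: [497.2, 242.7, 187.7]
tool_rot: [0.044, 0.999, 0.001, 0.001]
ft_force: [0.8, -0.6, 0.0]
grip_width: 42.4
grasp_force: 0.0
```

Emit:
carry_out(series=[{"dr": [0, 0, 0], "dp": [0, 0.02, 0], "grip": 50}, {"dr": [0, 0, 0], "dp": [0, 0.02, 0], "grip": 50}, {"dr": [0, 0, 0], "dp": [0, 0.02, 0], "grip": 50}])

```text
clock: 4.7
position: [498.5, 262.1, 186.7]
tool_rot: [0.041, 0.999, 0.0, 0.0]
ft_force: [1.2, 0.7, -0.2]
grip_width: 42.7
grasp_force: 0.0
```

```bash
cat >> h.py <<'E'
from scipy.spatial.transform import Rotation as Ro
def rel(P=None,yaw=None):
    s=env.get_state();p=np.array(s['position']);R=Ro.from_quat(s['tool_rot']).as_matrix()
    print('clk',round(s['clock'],2),'p',p.round(1),'tooly deg',np.degrees(np.arctan2(R[1,1],R[0,1])).round(2),'z',R[:,2].round(3),'F',np.round(s['ft_force'],1),'w',round(s['grip_width'],1))
    if P is not None: print('dp',(R.T@(np.array(P)-p)).round(1))
    if yaw is not None: print('drz',np.radians(-(yaw-np.degrees(np.arctan2(R[1,1],R[0,1])))).round(3))
E
python3 -c "
from h import *
rel((506,329,110),85.5)"
```

```text
clk 4.7 p [498.5 262.1 186.7] tooly deg 85.27 z [ 0.  0. -1.] F [ 1.2  0.7 -0.2] w 42.7
dp [-1.9 67.2 76.7]
drz -0.004
```

Emit:
carry_out(series=[{"dr": [0, 0, 0], "dp": [-0.001, 0.034, 0], "grip": 50}, {"dr": [0, 0, 0], "dp": [-0.002, 0.06, 0.02], "grip": 50}, {"dr": [0, 0, 0], "dp": [-0.002, 0.067, 0.05], "grip": 50}, {"dr": [0, 0, 0], "dp": [-0.002, 0.067, 0.08], "grip": 50}, {"dr": [0, 0, 0], "dp": [-0.002, 0.067, 0.095], "grip": 50}])

```text
clock: 5.12
position: [505.2, 325.2, 88.5]
tool_rot: [0.043, 0.999, -0.002, -0.002]
ft_force: [0.2, -0.3, -0.1]
grip_width: 43.0
grasp_force: 0.0
```

Emit:
carry_out(series=[{"dr": [0, 0, 0], "dp": [0, 0, 0.01], "grip": 50}, {"dr": [0, 0, 0], "dp": [0, 0, 0.019], "grip": 50}, {"dr": [0, 0, 0], "dp": [0, 0, 0.019], "grip": 50}])

```text
clock: 5.37
position: [506.6, 325.7, 71.4]
tool_rot: [0.044, 0.999, -0.001, -0.001]
ft_force: [-1.4, 1.5, -0.2]
grip_width: 42.7
grasp_force: 0.0
```

```bash
python3 - <<'E'
from h import *
rel((506,329,73),85.5)
I={}
for n in('side','top'):
    I[n]=env.read_camera(n)[:,:,::-1]
f=lambda im,x,y,w,h:cv2.resize(im[y:y+h,x:x+w],(400,400*h//w),interpolation=cv2.INTER_CUBIC)
cv2.imwrite("pics/z2.png",np.hstack([f(I['top'],125,155,56,56),f(I['side'],206,230,56,56)]))
E
```

```text
clk 5.37 p [506.6 325.7  71.4] tooly deg 84.99 z [-0.001 -0.001 -1.   ] F [-1.4  1.5 -0.2] w 42.7
dp [ 0.9  3.2 -1.6]
drz -0.009
```

View pics/z2.png

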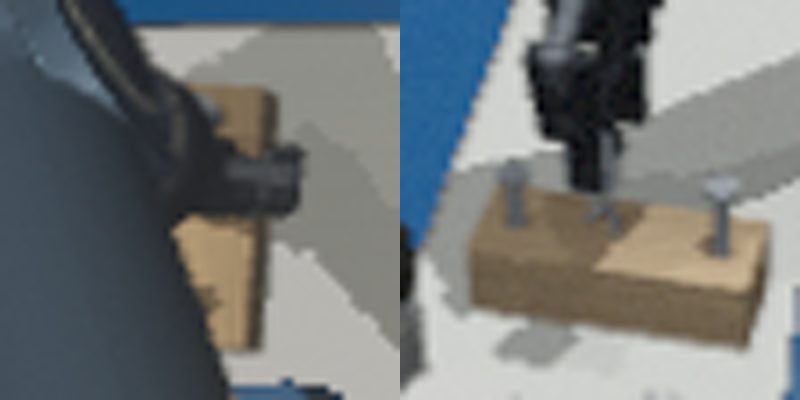

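Side view: the finger (crop ≈ 585,150) covers the eye, just above the clip's bow. I'll centre on y and close gently.

Emit:
carry_out(series=[{"dr": [0, 0, 0], "dp": [0.001, 0.003, 0], "grip": 35}, {"dr": [0, 0, 0], "dp": [0.001, 0.003, 0], "grip": 25}, {"dr": [0, 0, 0], "dp": [0.001, 0.003, 0], "grip": 18}, {"dr": [0, 0, 0], "dp": [0.001, 0.003, 0], "grip": 14}, {"dr": [0, 0, 0], "dp": [0.001, 0.003, 0], "grip": 12}], newtons=20)

```text
clock: 5.88
position: [506.2, 330.3, 72.7]
tool_rot: [0.043, 0.999, 0.0, 0.0]
ft_force: [0.4, 0.4, 0.3]
grip_width: 10.4
grasp_force: 0.0
```

Emit:
carry_out(series=[{"dr": [0, 0, 0], "dp": [0, 0, 0], "grip": 11}, {"dr": [0, 0, 0], "dp": [0, 0, 0], "grip": 9}, {"dr": [0, 0, 0], "dp": [0, 0, 0], "grip": 7}, {"dr": [0, 0, 0], "dp": [0, 0, 0], "grip": 5}, {"dr": [0, 0, 0], "dp": [0, 0, 0], "grip": 0}], newtons=20)

```text
clock: 6.3
position: [506.1, 331.3, 72.5]
tool_rot: [0.043, 0.999, 0.001, 0.0]
ft_force: [0.5, 3.6, -0.5]
grip_width: 7.5
grasp_force: 20.0
```

Emit:
carry_out(series=[{"dr": [0, 0, 0], "dp": [0, 0.0015, 0], "grip": 0}, {"dr": [0, 0, 0], "dp": [0, 0.0015, 0], "grip": 0}], newtons=40)

```text
clock: 6.47
position: [506.2, 331.9, 72.5]
tool_rot: [0.043, 0.999, 0.0, -0.0]
ft_force: [-0.6, 2.1, 2.1]
grip_width: 6.6
grasp_force: 41.1
```

Emit:
carry_out(series=[{"dr": [0, 0, 0], "dp": [0, 0, 0], "grip": 0}, {"dr": [0, 0, 0], "dp": [0, 0, -0.005], "grip": 0}, {"dr": [0, 0, 0], "dp": [0, 0, -0.01], "grip": 0}, {"dr": [0, 0, 0], "dp": [0, 0, -0.015], "grip": 0}, {"dr": [0, 0, 0], "dp": [0, 0, -0.02], "grip": 0}], newtons=70)

```text
clock: 6.88
position: [506.0, 330.6, 92.7]
tool_rot: [0.043, 0.999, -0.001, -0.0]
ft_force: [-0.4, 0.2, -0.5]
grip_width: 5.9
grasp_force: 68.5
```

Emit:
carry_out(series=[{"dr": [0, 0, 0], "dp": [0, 0, -0.02], "grip": 0}, {"dr": [0, 0, 0], "dp": [0, 0, -0.04], "grip": 0}, {"dr": [0, 0, 0], "dp": [0, 0, -0.04], "grip": 0}, {"dr": [0, 0, 0], "dp": [0, 0, -0.04], "grip": 0}])

```text
clock: 7.22
position: [506.7, 331.1, 133.5]
tool_rot: [0.043, 0.999, 0.0, 0.001]
ft_force: [0.2, 0.1, -0.8]
grip_width: 6.0
grasp_force: 68.5
```

```bash
python3 - <<'E'
from h import *
rel()
I={}
for n in('side','top'):
    I[n]=env.read_camera(n)[:,:,::-1]
f=lambda im,x,y,w,h:cv2.resize(im[y:y+h,x:x+w],(600,600*h//w),interpolation=cv2.INTER_CUBIC)
cv2.imwrite("pics/z3.png",f(I['side'],215,220,40,40))
cv2.imwrite("pics/side3.png",I['side'])
E
```

```text
clk 7.22 p [506.7 331.1 133.5] tooly deg 85.04 z [ 0.001  0.    -1.   ] F [ 0.2  0.1 -0.8] w 6.0
```

View pics/z3.png

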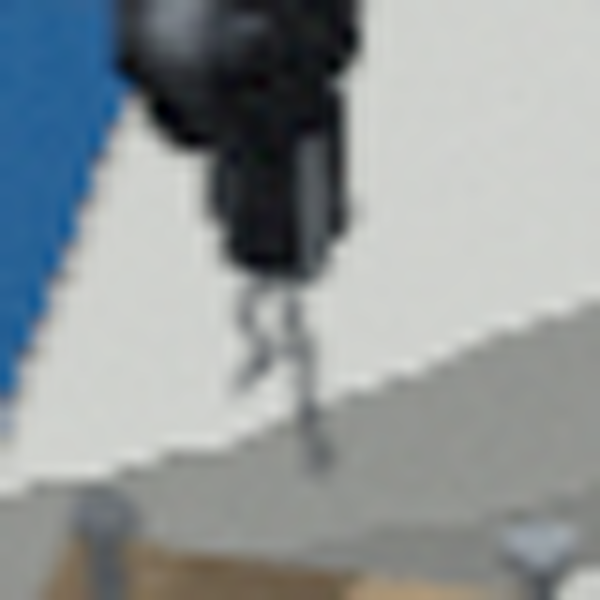

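The clip hangs in the fingers with its leg on the image right (world -x). The leg tip is at side px ≈ (236.2,251.3), it emerges at (234.3,239), and the arm is on the left.

```bash
python3 - <<'E'
from h import *
for y in (331,):
    P=[(x,y,z) for x in(500,505,510) for z in(80,130)]
    print(list(zip(P,proj('side',P).tolist())))
print(proj('side',[(506.7,331,133.5),(506.7,331,170)]))
print(atz('side',(236.2,251.3),80),atz('side',(234.3,239),130))
rel((498,200,250))
E
```

```text
[((500, 331, 80), [236.3, 250.7]), ((500, 331, 130), [235.8, 237.6]), ((505, 331, 80), [234.7, 250.6]), ((505, 331, 130), [234.2, 237.4]), ((510, 331, 80), [233.1, 250.4]), ((510, 331, 130), [232.5, 237.3])]
[[233.6 236.4]
 [233.1 226.4]]
[499.9 333.8  80. ] [503.1 338.3 130. ]
clk 7.32 p [505.5 330.7 131.6] tooly deg 85.06 z [-0.002 -0.001 -1.   ] F [-0.7  0.2 -0.6] w 6.1
dp [  -3.6 -131.1 -118.2]
```

Emit:
carry_out(series=[{"dr": [0, 0, 0], "dp": [-0.003, -0.01, -0.03], "grip": 0}, {"dr": [0, 0, 0], "dp": [-0.006, -0.035, -0.055], "grip": 0}, {"dr": [0, 0, 0], "dp": [-0.009, -0.07, -0.065], "grip": 0}, {"dr": [0, 0, 0], "dp": [-0.013, -0.105, -0.07], "grip": 0}, {"dr": [0, 0, 0], "dp": [-0.016, -0.14, -0.07], "grip": 0}])

```text
clock: 7.73
position: [510.1, 189.3, 202.7]
tool_rot: [0.043, 0.999, -0.0, 0.0]
ft_force: [-0.0, -0.9, -0.4]
grip_width: 6.1
grasp_force: 68.5
```

Emit:
carry_out(series=[{"dr": [0, 0, -0.06], "dp": [-0.003, -0.035, 0], "grip": 0}, {"dr": [0, 0, -0.12], "dp": [-0.006, -0.07, 0], "grip": 0}, {"dr": [0, 0, -0.18], "dp": [-0.01, -0.105, 0], "grip": 0}, {"dr": [0, 0, -0.24], "dp": [-0.013, -0.14, 0], "grip": 0}, {"dr": [0, 0, -0.32], "dp": [-0.016, -0.175, 0], "grip": 0}])

```text
clock: 8.15
position: [509.7, 13.1, 201.1]
tool_rot: [-0.118, 0.993, -0.0, -0.001]
ft_force: [0.6, 1.0, -0.2]
grip_width: 6.1
grasp_force: 68.6
```

Emit:
carry_out(series=[{"dr": [0, 0, 0], "dp": [0, -0.025, 0], "grip": 0}, {"dr": [0, -0.035, 0], "dp": [0, -0.05, 0], "grip": 0}, {"dr": [0, -0.07, 0], "dp": [0, -0.05, 0], "grip": 0}, {"dr": [0, -0.07, 0], "dp": [0, -0.05, 0], "grip": 0}])

```text
clock: 8.48
position: [520.5, -36.1, 200.9]
tool_rot: [-0.114, 0.993, 0.004, 0.033]
ft_force: [0.5, -0.3, -0.6]
grip_width: 6.2
grasp_force: 68.4
```

```bash
python3 -c "
from h import *
rel((510.6,-59.7,155),103.7)"
```

```text
clk 8.48 p [520.5 -36.1 200.9] tooly deg 103.14 z [ 0.065  0.016 -0.998] F [ 0.5 -0.3 -0.6] w 6.2
dp [ 18.  -20.8  44.8]
drz -0.01
```

Emit:
carry_out(series=[{"dr": [0, 0, -0.01], "dp": [0.009, -0.0105, 0.022], "grip": 0}, {"dr": [0, 0, -0.01], "dp": [0.018, -0.0208, 0.045], "grip": 0}, {"dr": [0, 0, -0.01], "dp": [0.018, -0.0208, 0.045], "grip": 0}, {"dr": [0, 0, -0.01], "dp": [0.018, -0.0208, 0.045], "grip": 0}])

```text
clock: 8.82
position: [511.9, -56.5, 154.9]
tool_rot: [-0.122, 0.992, 0.004, 0.033]
ft_force: [0.7, -0.4, 0.3]
grip_width: 6.0
grasp_force: 68.5
```

```bash
python3 - <<'E'
from h import *
rel((510.6,-59.7,155),103.7)
I={}
for n in('side','top'):
    I[n]=env.read_camera(n)[:,:,::-1]; cv2.imwrite(f"pics/{n}4.png",I[n])
f=lambda im,x,y,w,h:cv2.resize(im[y:y+h,x:x+w],(400,400*h//w),interpolation=cv2.INTER_CUBIC)
cv2.imwrite("pics/z4.png",np.hstack([f(I['top'],240,165,50,50),f(I['side'],240,165,50,50)]))
print(proj('top',[(507.9,-60.3,75)]),proj('side',[(507.9,-60.3,75),(507.9,-60.3,101)]))
E
```

```text
clk 8.82 p [511.9 -56.5 154.9] tooly deg 103.99 z [ 0.064  0.017 -0.998] F [ 0.7 -0.4  0.3] w 6.0
dp [ 2.  -2.8 -0.3]
drz 0.005
[[270.2 180.7]] [[253.9 187.6]
 [253.9 181.8]]
```

View pics/z4.png

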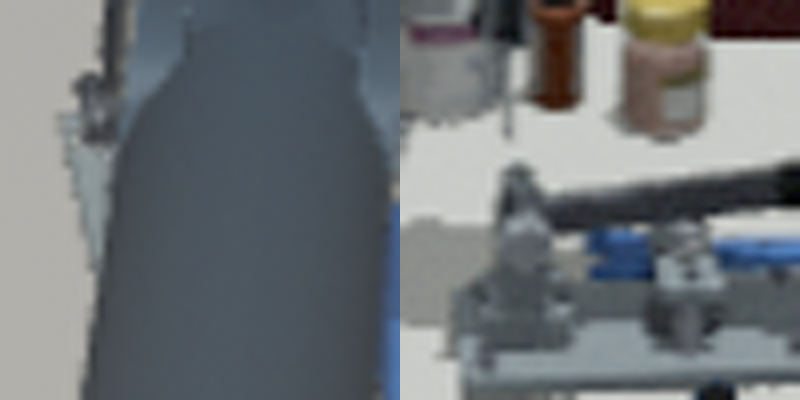

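Side view: the clip's leg tip (crop 510,135 → px 253.8,181.9) sits where the tip above hole_home should project (253.9,181.8). I'll check the head's position against the model and descend.

Emit:
carry_out(series=[{"dr": [0, 0, 0], "dp": [0.002, -0.003, 0.004], "grip": 0}, {"dr": [0, 0, 0], "dp": [0.003, -0.003, 0.008], "grip": 0}, {"dr": [0, 0, 0], "dp": [0.003, -0.003, 0.012], "grip": 0}, {"dr": [0, 0, 0], "dp": [0.003, -0.003, 0.014], "grip": 0}, {"dr": [0, 0, 0], "dp": [0.003, -0.003, 0.014], "grip": 0}])

```text
clock: 9.33
position: [511.6, -60.4, 141.5]
tool_rot: [-0.122, 0.992, 0.004, 0.034]
ft_force: [-0.8, -0.3, -0.6]
grip_width: 6.4
grasp_force: 68.5
```

```bash
python3 - <<'E'
from h import *
rel((510.6,-59.7,136.5),103.7)
print(proj('side',[(494.1,-2,75),(494.1,-2,88.5),(494.1,-2,61.5)]))
E
```

```text
clk 9.33 p [511.6 -60.4 141.5] tooly deg 104.0 z [ 0.067  0.016 -0.998] F [-0.8 -0.3 -0.6] w 6.4
dp [1.1 0.9 4.9]
drz 0.005
[[255.1 195.6]
 [255.1 192.5]
 [255.2 198.7]]
```

Emit:
carry_out(series=[{"dr": [0, 0, 0], "dp": [0.001, 0, 0.0015], "grip": 0}, {"dr": [0, 0, 0], "dp": [0.001, 0, 0.003], "grip": 0}, {"dr": [0, 0, 0], "dp": [0.001, 0, 0.0045], "grip": 0}, {"dr": [0, 0, 0], "dp": [0.001, 0, 0.006], "grip": 0}])

```text
clock: 9.67
position: [511.4, -60.7, 135.9]
tool_rot: [-0.122, 0.992, 0.004, 0.035]
ft_force: [-1.1, 1.0, 3.1]
grip_width: 6.3
grasp_force: 68.8
```

Emit:
carry_out(series=[{"dr": [0, 0, 0], "dp": [0, 0, 0.0015], "grip": 0}, {"dr": [0, 0, 0], "dp": [0, 0, 0.0015], "grip": 0}])

```text
clock: 9.83
position: [512.1, -60.6, 135.0]
tool_rot: [-0.122, 0.992, 0.004, 0.036]
ft_force: [-0.9, -0.1, 4.3]
grip_width: 5.6
grasp_force: 69.4
```

Emit:
carry_out(series=[{"dr": [0, 0, 0], "dp": [-0.001, 0, -0.0005], "grip": 0}, {"dr": [0, 0, 0], "dp": [-0.0015, 0, -0.0005], "grip": 0}, {"dr": [0, 0, 0], "dp": [-0.0015, 0, -0.0005], "grip": 0}])

```text
clock: 10.08
position: [513.3, -60.4, 135.2]
tool_rot: [-0.122, 0.992, 0.004, 0.035]
ft_force: [1.2, -0.0, 0.9]
grip_width: 6.4
grasp_force: 68.8
```

Emit:
carry_out(series=[{"dr": [0, 0, 0], "dp": [-0.001, 0, 0.0003], "grip": 0}, {"dr": [0, 0, 0], "dp": [-0.001, 0, 0.0003], "grip": 0}])

```text
clock: 10.25
position: [514.1, -60.1, 134.7]
tool_rot: [-0.122, 0.992, 0.004, 0.035]
ft_force: [0.3, 0.0, 0.4]
grip_width: 6.0
grasp_force: 68.7
```

Emit:
carry_out(series=[{"dr": [0, 0, 0], "dp": [-0.001, 0, 0.0004], "grip": 0}, {"dr": [0, 0, 0], "dp": [-0.001, 0, 0.0004], "grip": 0}])

```text
clock: 10.42
position: [514.8, -59.8, 134.2]
tool_rot: [-0.122, 0.992, 0.004, 0.035]
ft_force: [0.2, 0.5, 0.5]
grip_width: 6.1
grasp_force: 68.7
```

Emit:
carry_out(series=[{"dr": [0, 0, 0], "dp": [-0.001, 0, 0.0006], "grip": 0}, {"dr": [0, 0, 0], "dp": [-0.001, 0, 0.0006], "grip": 0}])

```text
clock: 10.58
position: [515.6, -59.5, 133.6]
tool_rot: [-0.122, 0.992, 0.004, 0.034]
ft_force: [0.2, -0.1, 0.0]
grip_width: 6.3
grasp_force: 68.6
```

Emit:
carry_out(series=[{"dr": [0, 0, 0], "dp": [-0.001, 0, 0.0007], "grip": 0}, {"dr": [0, 0, 0], "dp": [-0.001, 0, 0.0007], "grip": 0}])

```text
clock: 10.75
position: [516.5, -59.3, 133.0]
tool_rot: [-0.122, 0.992, 0.004, 0.034]
ft_force: [0.7, 0.3, -0.7]
grip_width: 6.3
grasp_force: 68.6
```

Emit:
carry_out(series=[{"dr": [0, 0, 0], "dp": [0, 0, 0.001], "grip": 0}, {"dr": [0, 0, 0], "dp": [0, 0, 0.0015], "grip": 0}])

```text
clock: 10.92
position: [516.9, -59.3, 131.6]
tool_rot: [-0.122, 0.992, 0.004, 0.035]
ft_force: [0.3, 0.4, 0.2]
grip_width: 6.2
grasp_force: 68.6
```

Emit:
carry_out(series=[{"dr": [0, 0, 0], "dp": [0, 0, 0.001], "grip": 0}, {"dr": [0, 0, 0], "dp": [0, 0, 0.0015], "grip": 0}])

```text
clock: 11.08
position: [517.2, -59.3, 130.3]
tool_rot: [-0.122, 0.992, 0.004, 0.035]
ft_force: [0.4, -0.2, -0.5]
grip_width: 6.2
grasp_force: 68.6
```

Emit:
carry_out(series=[{"dr": [0, 0, 0], "dp": [0, 0, 0.001], "grip": 0}, {"dr": [0, 0, 0], "dp": [0, 0, 0.0015], "grip": 0}])

```text
clock: 11.25
position: [517.5, -59.2, 128.9]
tool_rot: [-0.122, 0.992, 0.004, 0.035]
ft_force: [0.6, 0.1, -0.0]
grip_width: 6.2
grasp_force: 68.6
```

Emit:
carry_out(series=[{"dr": [0, 0, 0], "dp": [0.001, 0, 0], "grip": 0}, {"dr": [0, 0, 0], "dp": [0.0015, 0, 0], "grip": 0}])

```text
clock: 11.42
position: [516.5, -59.5, 128.9]
tool_rot: [-0.122, 0.992, 0.004, 0.036]
ft_force: [3.1, 0.6, -0.9]
grip_width: 5.9
grasp_force: 68.6
```

Emit:
carry_out(series=[{"dr": [0, 0, 0], "dp": [0.001, 0, 0], "grip": 0}, {"dr": [0, 0, 0], "dp": [0.0015, 0, 0], "grip": 0}])

```text
clock: 11.58
position: [516.0, -59.7, 129.3]
tool_rot: [-0.122, 0.992, 0.004, 0.037]
ft_force: [4.5, 2.2, -0.7]
grip_width: 6.5
grasp_force: 68.7
```

Emit:
carry_out(series=[{"dr": [0, 0, 0], "dp": [0.001, 0, 0], "grip": 0}, {"dr": [0, 0, 0], "dp": [0.0015, 0, 0], "grip": 0}])

```text
clock: 11.75
position: [515.3, -59.9, 129.5]
tool_rot: [-0.122, 0.992, 0.004, 0.038]
ft_force: [7.0, 1.2, -0.4]
grip_width: 6.2
grasp_force: 68.6
```

Emit:
carry_out(series=[{"dr": [0, 0, 0], "dp": [-0.005, 0, 0], "grip": 0}, {"dr": [0, 0, 0], "dp": [-0.005, 0, -0.005], "grip": 0}, {"dr": [0, 0, 0], "dp": [-0.005, 0, -0.012], "grip": 0}, {"dr": [0, 0, 0], "dp": [0.002, 0, -0.012], "grip": 0}, {"dr": [0, 0, 0], "dp": [0.002, 0, -0.012], "grip": 0}], newtons=100)

```text
clock: 12.17
position: [507.9, -61.8, 140.2]
tool_rot: [-0.121, 0.992, 0.004, 0.034]
ft_force: [0.6, 0.9, 0.3]
grip_width: 5.4
grasp_force: 97.7
```

```bash
python3 - <<'E'
from h import *
rel((507.2,-60.5,138),103.7)
E
```

```text
clk 12.17 p [507.9 -61.8 140.2] tooly deg 103.93 z [ 0.066  0.016 -0.998] F [0.6 0.9 0.3] w 5.4
dp [0.5 1.4 2.2]
drz 0.004
```

Emit:
carry_out(series=[{"dr": [0, 0, 0], "dp": [0.001, 0.0013, 0.002], "grip": 0}, {"dr": [0, 0, 0], "dp": [0.001, 0.0013, 0.0035], "grip": 0}, {"dr": [0, 0, 0], "dp": [0.001, 0.0013, 0.0045], "grip": 0}, {"dr": [0, 0, 0], "dp": [0.001, 0.0013, 0.005], "grip": 0}])

```text
clock: 12.5
position: [508.8, -59.9, 134.8]
tool_rot: [-0.122, 0.992, 0.004, 0.034]
ft_force: [-0.3, 0.3, -1.5]
grip_width: 5.4
grasp_force: 97.7
```

Emit:
carry_out(series=[{"dr": [0, 0, 0], "dp": [0, 0, 0.0005], "grip": 0}, {"dr": [0, 0, 0], "dp": [0, 0, 0.0005], "grip": 0}])

```text
clock: 12.67
position: [509.1, -59.9, 134.5]
tool_rot: [-0.122, 0.992, 0.004, 0.035]
ft_force: [-0.3, 0.0, -0.3]
grip_width: 5.2
grasp_force: 97.7
```

Emit:
carry_out(series=[{"dr": [0, 0, 0], "dp": [0, 0, 0.0007], "grip": 0}, {"dr": [0, 0, 0], "dp": [0, 0, 0.0007], "grip": 0}])

```text
clock: 12.83
position: [509.1, -59.9, 133.9]
tool_rot: [-0.122, 0.992, 0.004, 0.035]
ft_force: [0.5, -0.3, -0.4]
grip_width: 5.4
grasp_force: 97.7
```

Emit:
carry_out(series=[{"dr": [0, 0, 0], "dp": [0.0001, 0, 0.001], "grip": 0}, {"dr": [0, 0, 0], "dp": [0.0001, 0, 0.0015], "grip": 0}, {"dr": [0, 0, 0], "dp": [0.0001, 0, 0.0015], "grip": 0}])

```text
clock: 13.08
position: [509.0, -59.9, 132.4]
tool_rot: [-0.122, 0.992, 0.004, 0.035]
ft_force: [-0.6, -0.6, 0.4]
grip_width: 5.3
grasp_force: 97.7
```

Emit:
carry_out(series=[{"dr": [0, 0, 0], "dp": [0.0001, 0, 0.001], "grip": 0}, {"dr": [0, 0, 0], "dp": [0.0001, 0, 0.0015], "grip": 0}, {"dr": [0, 0, 0], "dp": [0.0001, 0, 0.0015], "grip": 0}])

```text
clock: 13.33
position: [509.0, -60.0, 130.9]
tool_rot: [-0.122, 0.992, 0.004, 0.035]
ft_force: [-0.6, 0.5, -0.7]
grip_width: 5.6
grasp_force: 97.7
```

Emit:
carry_out(series=[{"dr": [0, 0, 0], "dp": [0.0001, 0, 0.001], "grip": 0}, {"dr": [0, 0, 0], "dp": [0.0001, 0, 0.0015], "grip": 0}, {"dr": [0, 0, 0], "dp": [0.0001, 0, 0.0015], "grip": 0}])

```text
clock: 13.58
position: [508.9, -60.0, 129.4]
tool_rot: [-0.122, 0.992, 0.004, 0.035]
ft_force: [-0.3, 0.8, -0.7]
grip_width: 5.4
grasp_force: 97.7
```

Emit:
carry_out(series=[{"dr": [0, 0, 0], "dp": [0.001, 0, 0], "grip": 0}, {"dr": [0, 0, 0], "dp": [0.002, 0, 0], "grip": 0}, {"dr": [0, 0, 0], "dp": [0.002, 0, 0], "grip": 0}])

```text
clock: 13.83
position: [507.3, -60.4, 129.5]
tool_rot: [-0.122, 0.992, 0.004, 0.035]
ft_force: [-0.2, 0.3, -0.6]
grip_width: 5.6
grasp_force: 97.7
```

Emit:
carry_out(series=[{"dr": [0, 0, 0], "dp": [-0.002, 0, 0], "grip": 0}, {"dr": [0, 0, 0], "dp": [-0.004, 0, 0], "grip": 0}, {"dr": [0, 0, 0], "dp": [-0.004, 0, 0], "grip": 0}])

```text
clock: 14.08
position: [509.7, -59.7, 129.2]
tool_rot: [-0.122, 0.992, 0.004, 0.033]
ft_force: [-3.1, -0.4, 0.8]
grip_width: 5.3
grasp_force: 98.1
```

```bash
python3 - <<'E'
from h import *
rel()
I={}
for n in('side','top'):
    I[n]=env.read_camera(n)[:,:,::-1]; cv2.imwrite(f"pics/{n}5.png",I[n])
f=lambda im,x,y,w,h:cv2.resize(im[y:y+h,x:x+w],(400,400*h//w),interpolation=cv2.INTER_CUBIC)
cv2.imwrite("pics/z5.png",np.hstack([f(I['top'],250,165,30,30),f(I['side'],240,170,30,30)]))
E
```

```text
clk 14.08 p [509.7 -59.7 129.2] tooly deg 103.99 z [ 0.064  0.016 -0.998] F [-3.1 -0.4  0.8] w 5.3
```

View pics/z5.png

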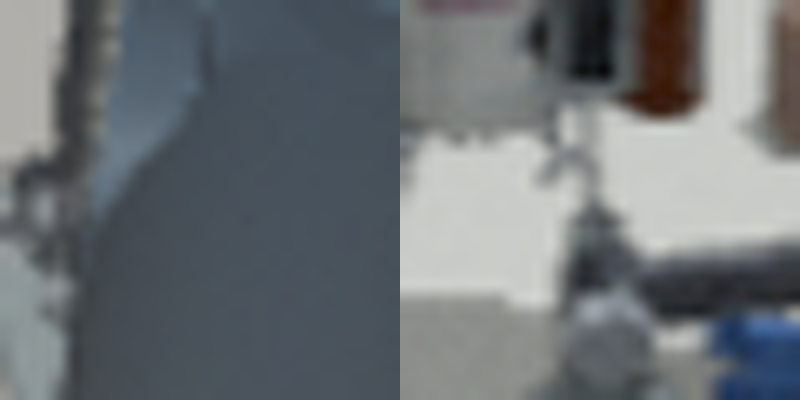

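The side view shows the leg upright and directly over the fork. Everything felt so far fits the tip being inside the hole, so I'll check for a wall on the -x side too.

Emit:
carry_out(series=[{"dr": [0, 0, 0], "dp": [0.003, 0, 0], "grip": 0}, {"dr": [0, 0, 0], "dp": [0.0045, 0, 0], "grip": 0}, {"dr": [0, 0, 0], "dp": [0.0045, 0, 0], "grip": 0}])

```text
clock: 14.43
position: [507.5, -60.5, 129.7]
tool_rot: [-0.122, 0.992, 0.004, 0.036]
ft_force: [0.4, -1.4, -0.6]
grip_width: 5.6
grasp_force: 98.1
```

Emit:
carry_out(series=[{"dr": [0, 0, 0], "dp": [0.001, 0, 0], "grip": 0}, {"dr": [0, 0, 0], "dp": [0.0015, 0, 0], "grip": 0}, {"dr": [0, 0, 0], "dp": [0.0015, 0, 0], "grip": 0}])

```text
clock: 14.68
position: [506.7, -60.6, 129.9]
tool_rot: [-0.122, 0.992, 0.004, 0.036]
ft_force: [2.2, 1.8, -0.5]
grip_width: 5.6
grasp_force: 98.0
```

Walls on both sides at about 507 and 509.4, so the leg is in the hole. Centre it and go down.

Emit:
carry_out(series=[{"dr": [0, 0, 0], "dp": [-0.0023, 0, 0], "grip": 0}, {"dr": [0, 0, 0], "dp": [-0.0021, 0, 0.002], "grip": 0}, {"dr": [0, 0, 0], "dp": [-0.002, 0, 0.004], "grip": 0}, {"dr": [0, 0, 0], "dp": [-0.002, 0, 0.004], "grip": 0}])

```text
clock: 15.02
position: [507.0, -60.4, 124.8]
tool_rot: [-0.122, 0.992, 0.004, 0.034]
ft_force: [0.3, 0.4, -1.4]
grip_width: 5.5
grasp_force: 97.7
```

Emit:
carry_out(series=[{"dr": [0, 0, 0], "dp": [0.0001, 0, 0.0015], "grip": 0}, {"dr": [0, 0, 0], "dp": [0.0002, 0, 0.003], "grip": 0}, {"dr": [0, 0, 0], "dp": [0.0003, 0, 0.0045], "grip": 0}, {"dr": [0, 0, 0], "dp": [0.0003, 0, 0.0045], "grip": 0}])

```text
clock: 15.35
position: [507.1, -60.4, 120.5]
tool_rot: [-0.122, 0.992, 0.004, 0.034]
ft_force: [0.2, 0.4, -0.6]
grip_width: 5.1
grasp_force: 97.7
```

Emit:
carry_out(series=[{"dr": [0, 0, 0], "dp": [0.0001, 0, 0.002], "grip": 0}, {"dr": [0, 0, 0], "dp": [0.0003, 0, 0.004], "grip": 0}, {"dr": [0, 0, 0], "dp": [0.0004, 0, 0.006], "grip": 0}, {"dr": [0, 0, 0], "dp": [0.0004, 0, 0.006], "grip": 0}])

```text
clock: 15.68
position: [507.1, -60.3, 114.4]
tool_rot: [-0.122, 0.992, 0.004, 0.034]
ft_force: [1.1, -0.4, -1.0]
grip_width: 5.4
grasp_force: 97.7
```

Emit:
carry_out(series=[{"dr": [0, 0, 0], "dp": [0.0001, 0, 0.0015], "grip": 0}, {"dr": [0, 0, 0], "dp": [0.0002, 0, 0.003], "grip": 0}, {"dr": [0, 0, 0], "dp": [0.0003, 0, 0.0045], "grip": 0}, {"dr": [0, 0, 0], "dp": [0.0003, 0, 0.0045], "grip": 0}])

```text
clock: 16.02
position: [507.3, -60.3, 110.1]
tool_rot: [-0.122, 0.992, 0.004, 0.034]
ft_force: [0.1, -0.4, -0.1]
grip_width: 5.7
grasp_force: 97.7
```

Emit:
carry_out(series=[{"dr": [0, 0, 0], "dp": [0.0001, 0, 0.0015], "grip": 0}, {"dr": [0, 0, 0], "dp": [0.0002, 0, 0.003], "grip": 0}, {"dr": [0, 0, 0], "dp": [0.0003, 0, 0.004], "grip": 0}, {"dr": [0, 0, 0], "dp": [0.0003, 0, 0.004], "grip": 0}])

```text
clock: 16.35
position: [508.0, -60.3, 106.7]
tool_rot: [-0.122, 0.992, 0.004, 0.035]
ft_force: [0.6, -0.0, 2.4]
grip_width: 5.5
grasp_force: 98.1
```

Emit:
carry_out(series=[{"dr": [0, 0, 0], "dp": [0.0001, 0, 0.001], "grip": 0}, {"dr": [0, 0, 0], "dp": [0.0001, 0, 0.002], "grip": 0}, {"dr": [0, 0, 0], "dp": [0.0002, 0, 0.003], "grip": 0}])

```text
clock: 16.6
position: [508.0, -60.3, 104.0]
tool_rot: [-0.122, 0.992, 0.004, 0.035]
ft_force: [-0.8, 0.4, 6.2]
grip_width: 5.4
grasp_force: 98.4
```

Emit:
carry_out(series=[{"dr": [0, 0, 0], "dp": [0.0001, 0, 0.001], "grip": 0}, {"dr": [0, 0, 0], "dp": [0.0001, 0, 0.002], "grip": 0}])

```text
clock: 16.77
position: [508.0, -60.4, 101.9]
tool_rot: [-0.122, 0.992, 0.004, 0.035]
ft_force: [0.3, 0.8, 3.7]
grip_width: 5.5
grasp_force: 98.2
```

Emit:
carry_out(series=[{"dr": [0, 0, 0], "dp": [0.0001, 0, 0.002], "grip": 0}, {"dr": [0, 0, 0], "dp": [0.0002, 0, 0.004], "grip": 0}, {"dr": [0, 0, 0], "dp": [0.0003, 0, 0.005], "grip": 0}, {"dr": [0, 0, 0], "dp": [0.0003, 0, 0.005], "grip": 0}])

```text
clock: 17.1
position: [507.5, -60.1, 95.6]
tool_rot: [-0.122, 0.992, 0.004, 0.035]
ft_force: [1.9, 0.9, -4.0]
grip_width: 5.2
grasp_force: 97.7
```

Emit:
carry_out(series=[{"dr": [0, 0, 0], "dp": [0.0001, 0, 0.0015], "grip": 0}, {"dr": [0, 0, 0], "dp": [0.0002, 0, 0.003], "grip": 0}, {"dr": [0, 0, 0], "dp": [0.0002, 0, 0.003], "grip": 0}])

```text
clock: 17.35
position: [507.3, -60.4, 92.6]
tool_rot: [-0.122, 0.992, 0.004, 0.034]
ft_force: [2.8, -0.0, -6.3]
grip_width: 5.5
grasp_force: 97.5
```

Emit:
carry_out(series=[{"dr": [0, 0, 0], "dp": [0, 0, 0.001], "grip": 0}, {"dr": [0, 0, 0], "dp": [0.0001, 0, 0.0015], "grip": 0}, {"dr": [0, 0, 0], "dp": [0.0001, 0, 0.0015], "grip": 0}])

```text
clock: 17.6
position: [507.2, -60.5, 91.7]
tool_rot: [-0.122, 0.992, 0.004, 0.034]
ft_force: [1.2, 0.4, -0.8]
grip_width: 5.8
grasp_force: 97.8
```

Emit:
carry_out(series=[{"dr": [0, 0, 0], "dp": [0, 0, 0.001], "grip": 0}, {"dr": [0, 0, 0], "dp": [0, 0, 0.001], "grip": 0}])

```text
clock: 17.77
position: [507.3, -60.4, 90.8]
tool_rot: [-0.122, 0.992, 0.004, 0.034]
ft_force: [-0.5, 0.1, -0.9]
grip_width: 5.5
grasp_force: 97.8
```

Emit:
carry_out(series=[{"dr": [0, 0, 0], "dp": [0, 0, 0.0005], "grip": 0}, {"dr": [0, 0, 0], "dp": [0, 0, 0.0005], "grip": 0}])

```text
clock: 17.93
position: [507.4, -60.4, 90.3]
tool_rot: [-0.122, 0.992, 0.004, 0.034]
ft_force: [-1.3, -0.3, 0.4]
grip_width: 5.2
grasp_force: 97.8
```

Emit:
carry_out(series=[{"dr": [0, 0, 0], "dp": [0, 0, 0], "grip": 12}, {"dr": [0, 0, 0], "dp": [0, 0, 0], "grip": 20}, {"dr": [0, 0, 0], "dp": [0, 0, 0], "grip": 25}, {"dr": [0, 0, 0], "dp": [0, 0, 0], "grip": 30}, {"dr": [0, 0, 0], "dp": [0, 0, 0], "grip": 30}])

```text
clock: 18.35
position: [507.9, -60.3, 90.4]
tool_rot: [-0.122, 0.992, 0.004, 0.035]
ft_force: [0.3, 0.6, -0.4]
grip_width: 25.7
grasp_force: 0.0
```

Emit:
carry_out(series=[{"dr": [0, 0, 0], "dp": [0, 0, -0.01], "grip": 30}, {"dr": [0, 0, 0], "dp": [0, 0, -0.03], "grip": 30}, {"dr": [0, 0, 0], "dp": [0, 0, -0.06], "grip": 30}, {"dr": [0, 0, 0], "dp": [0, 0, -0.09], "grip": 30}, {"dr": [0, 0, 0], "dp": [0, 0, -0.12], "grip": 30}])

```text
clock: 18.77
position: [499.1, -62.5, 212.0]
tool_rot: [-0.122, 0.992, 0.004, 0.035]
ft_force: [1.2, 0.5, -0.5]
grip_width: 25.5
grasp_force: 0.0
```

Emit:
carry_out(series=[{"dr": [0, 0, 0], "dp": [0, 0.035, 0], "grip": 30}, {"dr": [0, 0, 0], "dp": [0, 0.07, 0], "grip": 30}, {"dr": [0, 0, 0], "dp": [0, 0.105, 0], "grip": 30}, {"dr": [0, 0, 0], "dp": [0, 0.14, 0], "grip": 30}, {"dr": [0, 0, 0], "dp": [0, 0.175, 0], "grip": 30}])

```text
clock: 19.18
position: [456.7, 108.8, 211.0]
tool_rot: [-0.121, 0.992, 0.004, 0.036]
ft_force: [1.0, 0.4, -0.4]
grip_width: 25.7
grasp_force: 0.0
```

```bash
python3 - <<'E'
from h import *
rel()
I={}
for n in('side','top'):
    I[n]=env.read_camera(n)[:,:,::-1]
f=lambda im,x,y,w,h:cv2.resize(im[y:y+h,x:x+w],(400,400*h//w),interpolation=cv2.INTER_CUBIC)
cv2.imwrite("pics/z6.png",np.hstack([f(I['top'],245,160,50,50),f(I['side'],240,160,50,50)]))
E
```

```text
clk 19.18 p [456.7 108.8 211. ] tooly deg 103.95 z [ 0.07   0.017 -0.997] F [ 1.   0.4 -0.4] w 25.7
```

View pics/z6.png

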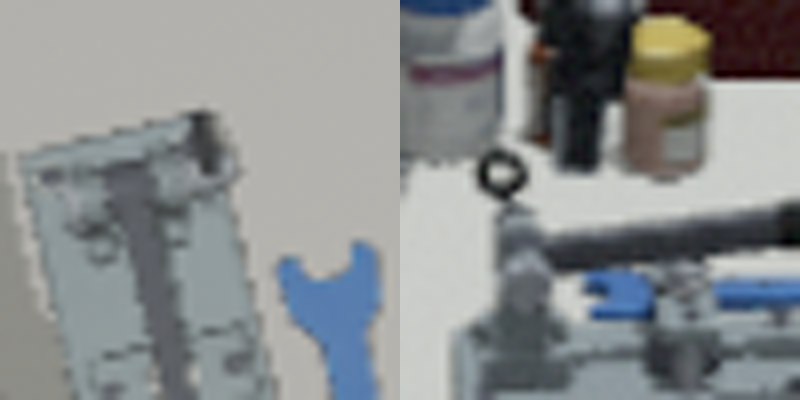

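The clip stands on the pin with its eye at side px (252.8,181.5), against about (253.3,180.9) expected when seated. In the top view it is over the pin end at crop (205,140). The gripper is clear, and the spanner and jars look untouched.

```bash
python3 -c "
from rig import env
print(env.hand_in())"
```

```text
the job is handed in; nothing more can be done
None
```

The pin is pushed home against its stop and the R-clip is through the cross-hole, snapped over the pin and let go. The arm is clear, no bystander looked moved in the last pictures, and the job was handed in at about 19 s of the 72 s allowed; the hand-in returned no verdict.

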